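Set the drying cabinet's door wider on its peg stay

TASK

The plates in the drying cabinet need more air. Lift the door's stay off its pin by the knob, push the door further open against its self-closing hinges, and drop the second hole from the knob over the pin, so that the bar lies fully down and the pin holds the door there when you let go. Don't let the door swing shut, don't force or strain the pin, and leave the things round about where they are.

Things in the scene. Friction and masses are not known exactly. Their poses are not given: they have to be found in the camera images.
- cabinet: grey sheet-steel plate-drying cabinet, 260 deep (x) x 380 wide (y) x 200 mm high, fixed on the bench. Origin under its centre, x from door side to back, y left seen from the door, z up; roof at z 200. Vertical door hinge axis at x -130, y 192 mm; the door closes the -x face. Also on the roof: exhaust stack (60 wide, 58 high, at x 75, y -125), dial (12 high, at x -85, y 130), loupe.
- door (a joint): door angle in rad: 0 shut, growing as it opens towards the cabinet's -x; starts near 0.18. Sprung hinges always pull it shut: about 0.85 N m at the start, 1.9 N m more per rad, with some damping. With the second hole from the knob on the pin it stands at about 0.47 (next narrower hole 0.32, next wider 0.63).
- stay: flat level steel bar 22 mm wide, 5 thick, 0.25 kg. Origin at its pivot on the door's top edge, at mid-thickness; x along the bar to the knob, z up. Turns sideways and tips up freely, falls by its weight. Four 10 mm holes on its centre line, about 34, 61, 88, 115 mm from the knob's axis, drilled by hand: each may be 4 mm out along the bar. At the start the one farthest from the knob is over the pin.
- pivot (a point): the stay's pivot on the door's top edge (same point as the stay's origin), 224.5 mm above the cabinet's base. With the door at angle t it is at x = -130 - 8 cos t - 200 sin t, y = 192 + 8 sin t - 200 cos t (mm, in the cabinet's frame).
- knob (a point): the knob: upright black cylinder, 16 mm in diameter, 44 mm high, standing on the bar near its free end, 202 mm from the pivot: the gripping place. The point is on its axis, 18.5 mm below its top, 28 mm above the bar's mid-thickness; 252.5 mm above the cabinet's base when the bar lies fully down. The bar's underside is then 22 mm above the roof.
- pin: fixed upright steel pin on the roof, at x -88, y 0 mm in the cabinet's frame. Origin on the roof on the pin's axis, z up. A 20 mm wide collar up to z 22 mm carries the bar; above it the pin is 8 mm in diameter, up to z 32 mm, rim barely bevelled. A bar lying on the pin's head is 10 mm too high there. It is screwed to thin sheet: over 40 N on it strains it (pressing the bar on the collar does not).
- loupe: black loupe standing on the roof, 42 mm wide, 40 mm high, origin under its centre. Bystander.
- amber_bottle: brown glass bottle, 68 mm wide, 170 mm high, origin under its centre, on the bench beside the cabinet. Bystander.
- white_bottle: white plastic bottle, 72 mm wide, 190 mm high, origin under its centre, on the bench beside the cabinet. Bystander.
- beaker: glass beaker, 72 mm wide, 95 mm high, origin under its centre, on the bench. Bystander.
- film_tank: black developing tank, 94 mm wide, 132 mm high, origin under its centre, on the bench near the door's free edge. Bystander.
- tongs: steel print tongs lying on the roof near its back edge, 210 mm long along their x, 12 mm high, origin under their middle. Bystander.
- reel: white film reel, 72 mm wide, 40 mm high, origin under its centre, on the bench. Bystander.

How it is judged:
On the way:
1. the stay is lifted off the pin (knob at least 20 mm above its lying height) (z of knob in the frame of cabinet above 0.2725 m), for 0.1 s.
At the end, for the whole second after the job is handed in: the second hole from the knob is over the pin: the knob's axis is 52 to 70 mm from the pin's, the bar lies down (knob point within 3.5 mm of 252.5 mm above the cabinet's base), and the released door rests at 0.40 to 0.55 rad, held by the pin (z of knob in the frame of cabinet between 0.249 and 0.256 m and horizontal distance between knob and pin between 0.052 and 0.07 m and value of joint door between 0.4 and 0.55 rad and velocity of joint door between -0.03 and 0.03 rad/s); the robot touches nothing.
It fails at once if the pin is strained: the stay presses or pulls on it with more than 40 N (contact force between stay and pin above 40 N).
It fails at once if the door is let swing shut (below 0.09 rad) (value of joint door below 0.09 rad).
It fails at once if a bystander is moved by more than 30 mm or knocked over (distance of any of loupe, amber_bottle, white_bottle, beaker, film_tank, tongs, reel from where it was at the start of the episode above 0.03 m or angle between any of loupe, amber_bottle, white_bottle, beaker, film_tank, tongs, reel's own z axis and vertical above 0.4 rad).
It also fails if it takes over 48 s, if anything falls off the work surface, if the arm or the gripper's body presses on something with over 40 N, if the wrist force passes 120 N, or if a joint passes its speed limit or range.

ROBOT

A 7-joint arm with a two-finger parallel gripper is mounted at the origin on the work surface. World frame = base frame: x ahead of the robot, y to its left, z up, the work surface at z = 0. Lengths are in m, angles in rad, forces in N, time in s.
With the tool pointing down it reaches from about 0.4 to 0.875 m from the base axis. Payload 19.3 kg.
Tool frame: the origin (TCP) lies at the very end of the fingers, on their centre line; the grasp point (between the pads) lies 19 mm behind it; z points along the fingers, y is the direction in which the jaws open and shut (so a half turn about z gives the same grasp; the last joint's range is limited). The gripper opens to 85 mm and grips with 20 to 120 N. Pads are 22 mm wide; open, the fingers measure 114 mm over their backs; the gripper's body (76 mm by 85 mm) begins 54 mm behind the grasp point. The pads swing forward as they close: fully open they stand 13 mm farther back than shut.
Start: joints at [-1.331, 0.521, -0.036, 1.599, 0.021, 1.021, -0.113], TCP at [0.191, 0.595, 0.231] pointing down, gripper open.
Joint ranges: [-2.91, 2.91], [-0.3, 2.13], [-1.5, 1.42], [0.17, 2.43], [-1.26, 4.41], [0.16, 1.93], [-2.52, 2.52]. Speed limits (rad/s): [1.89, 1.89, 2.39, 2.39, 3.01, 3.01, 3.01].

INTERFACE

Orientations are given as [roll, pitch, yaw] about the fixed x, y, z axes, in that order (R = Rz(yaw) Ry(pitch) Rx(roll)).
In Python, from workcell import bot, vision, job_done gives the robot as it stands.
- The arm moves only by the tool arm_command, never from a script. Its arguments are lists of equal length, an entry for each row: "gripper": the finger opening in cm, from 0 to 8.54; "slide": the shift along the tool's x, y, z in cm, a list of three; "turn": the turn, a rotation vector about the tool's x, y, z in degrees, a list of three. A call has 1 to 5 rows; each row is the pose to reach, as a shift and turn from the pose commanded when the call began, along the tool's axes at that moment; what a row does not reach only later rows make up. A row lasts 1/8 s, in which the tool goes at most 62.5 mm and 10.7 degrees, less where a joint would pass 70% of its speed; a pose out of reach is approached as far as the arm can. A call with a gripper value outside its range is refused whole. The fingers move at their own pace and stop on an object; "force" is the grip in N (left out, the last holds). Time passes only in rows, so rows that repeat a pose let the fingers close. It gives the time, the measured TCP pose, the force and the opening at its end, in the units of the state.
- bot.observe(): the state, without advancing time (a new reading comes with each control period).
- vision.grab_frame(name): name is "scene" or "top"; returns the picture (480x640x3 uint8, blue, green, red); there is no depth.
- vision.camera_model(name): a dict with "mtx" (3x3 intrinsics, pixels), "T" (4x4, takes a point from camera to world coordinates). Camera axes: x right, y down, z forward; pixel columns grow to the right and rows downward; lengths in m; the calibration is good to about 2 mm. A picture is of the moment at which its call begins. camera_model takes no time and is no camera call.
- job_done(): hands the job in, once; it reports no verdict.
The state is a dict: "clock": time; "qpos": joint angles; "qd": joint speeds; "joint_efforts": joint torques, N m; "position": TCP position; "tool_rot": TCP orientation; "force": force on the tool from outside, world axes, zero at the start; "moment": the same for the moment, N m; "grip_width": finger opening in m.
Only numpy, scipy, OpenCV 4.12 (cv2) and the standard library are available. Lean on these libraries where they do the work, as an engineer would, in place of code of your own. Each camera call takes 0.05 s, during which the arm holds its last target. There are 200 camera calls.

## Working session

There is one attempt and no reset: what is moved stays moved. The work goes in short steps, Python scripts to look and compute and a tool call to move; the robot and the scene stay as the last step left them, time stands still between calls to the robot, and variables do not carry over. Pictures are saved under pics/ and viewed, about 8 in all and at most 12, crops included, and the job is handed in when it is done.

Besides the shell and the picture viewer there is one more tool, called after "Call:" as name(argument=value, ...) on one line, values as JSON. arm_command: Moves the arm, as the interface text tells. Its arguments: {"type":"object","properties":{"gripper":{"type":"array","items":{"type":"number"}},"slide":{"type":"array","items":{"type":"array","items":{"type":"number"}}},"turn":{"type":"array","items":{"type":"array","items":{"type":"number"}}},"force":{"type":"number"}},"required":["gripper","slide","turn"]}

```bash
mkdir -p pics; ls
python3 - <<'E'
from workcell import bot, vision
import cv2
print(bot.observe())
for n in("scene","top"):
    cv2.imwrite(f"pics/{n}0.png",vision.grab_frame(n)); print(n,vision.camera_model(n))
E
```

```text
pics
{'clock': 0.0, 'qpos': array([-1.33122527,  0.52201121, -0.03634125,  1.5999971 ,  0.02118074,
        1.02107743, -0.11280895]), 'qd': array([-0.00108492, -0.00036497, -0.00021733,  0.00068452, -0.00022979,
       -0.00213435, -0.00056439]), 'joint_efforts': array([ 1.62707976e-03, -9.27103043e+01,  1.98053151e+00, -3.69931984e+01,
        1.78955850e-02,  8.23546696e-03, -3.70621012e-05]), 'position': array([0.19044681, 0.59493273, 0.23073121]), 'tool_rot': array([-3.14048496e+00,  5.49840704e-05,  2.83180445e+00]), 'force': array([-0.48419288, -0.49553179,  0.10272625]), 'moment': array([0.02443025, 0.05104569, 0.02098001]), 'grip_width': 0.08513614358858068}
scene {'mtx': array([[591.3065612 ,   0.        , 314.39126142],
       [  0.        , 591.3065612 , 239.60486492],
       [  0.        ,   0.        ,   1.        ]]), 'T': array([[-0.66390978,  0.56247492, -0.49279384,  1.17685595],
       [ 0.74767482,  0.51192735, -0.4229808 ,  0.57561847],
       [ 0.01435855, -0.64927063, -0.76042191,  1.13969679],
       [ 0.        ,  0.        ,  0.        ,  1.        ]])}
top {'mtx': array([[455.26777988,   0.        , 320.77396643],
       [  0.        , 455.26777988, 242.05274671],
       [  0.        ,   0.        ,   1.        ]]), 'T': array([[-0.00382519, -0.99432311,  0.10633399,  0.4449552 ],
       [-0.99998586,  0.00419635,  0.00326693,  0.06103713],
       [-0.0036946 , -0.10631999, -0.9943251 ,  1.38031381],
       [ 0.        ,  0.        ,  0.        ,  1.        ]])}
```

View pics/scene0.png

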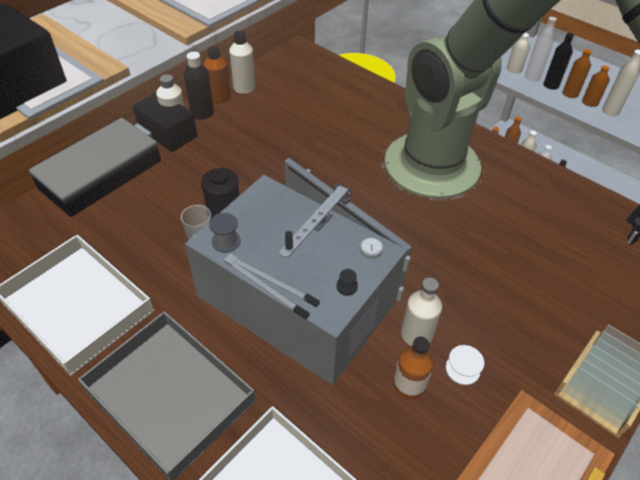

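View pics/top0.png

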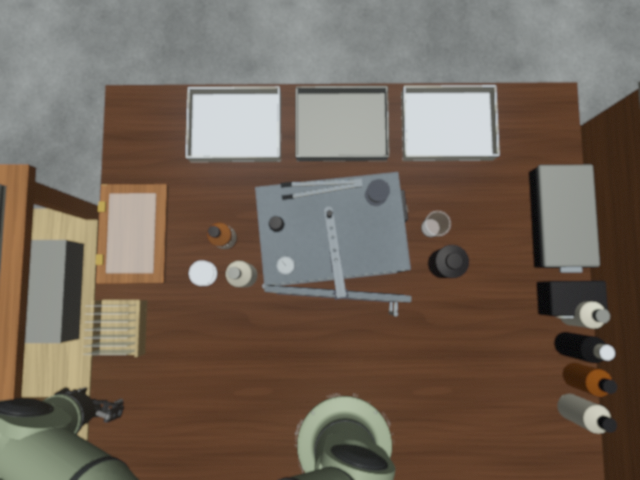

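The cabinet faces the robot. The knob is near (289,240) in scene and (329,212) in top, and the pivot is near (345,192) and (341,294). I'll zoom in on both views.

Run:
```python
import cv2,numpy as np
s=cv2.imread("pics/scene0.png")[150:350,185:415]; t=cv2.imread("pics/top0.png")[165:305,250:415]
a=cv2.resize(s,None,fx=1.74*2,fy=1.74*2,interpolation=cv2.INTER_CUBIC)[:600,:800]
a=cv2.resize(s,(460,400),interpolation=cv2.INTER_CUBIC)
b=cv2.resize(t,(330*1,280*1),interpolation=cv2.INTER_CUBIC)
c=cv2.resize(t,(700,594),interpolation=cv2.INTER_CUBIC)
d=cv2.resize(s,(690,600),interpolation=cv2.INTER_CUBIC)
cv2.imwrite("pics/s1.png",d);cv2.imwrite("pics/t1.png",c)
```

```text
(no output)
```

View pics/s1.png

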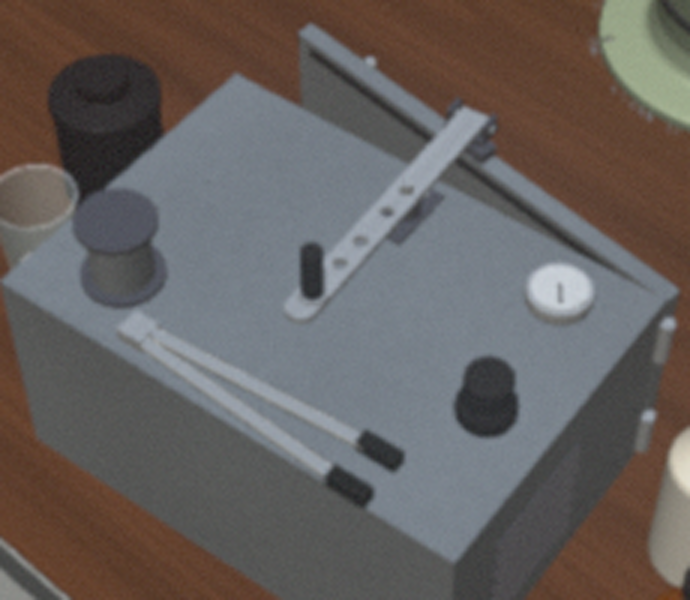

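View pics/t1.png

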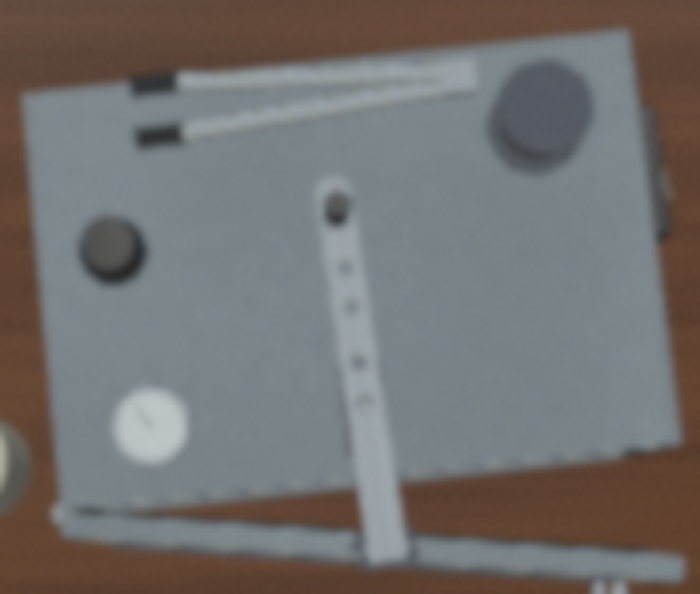

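```bash
cat > h.py <<'E'
import numpy as np
from workcell import bot, vision
from scipy.optimize import least_squares
M={n:vision.camera_model(n) for n in("scene","top")}
def proj(n,P):
    T=M[n]["T"]; p=(np.asarray(P)-T[:3,3])@T[:3,:3]; q=p@M[n]["mtx"].T; return q[...,:2]/q[...,2:]
def tri(ps,pt):
    f=lambda X:np.r_[proj("scene",X)-ps,proj("top",X)-pt]
    r=least_squares(f,[.65,.05,.25]); return r.x,r.fun
S=lambda u,v:np.array([185+u/3-.33,150+v/3-.33]); T=lambda u,v:np.array([250+u/4.2424-.38,165+v/4.2424-.38])
def c2w(c,p):
    ca,sa=np.cos(c[2]),np.sin(c[2]); p=np.asarray(p,float); return np.stack([c[0]+ca*p[...,0]-sa*p[...,1],c[1]+sa*p[...,0]+ca*p[...,1],p[...,2]+c[3]],-1)
E
cat > m.py <<'E'
from h import *
L=np.array([[.13,.19,.2],[.13,-.19,.2],[-.13,-.19,.2],[-.13,.19,.2]])
sc=np.array([S(457,560),S(5,282),S(237,73),S(672,290)]); tp=np.array([T(24,93),T(632,30),T(682,443),T(62,513)])
def f(c):
    W=c2w(c,L); return np.r_[(proj("scene",W)-sc).ravel(),(proj("top",W)-tp).ravel()]
r=least_squares(f,[.65,.05,0,0],loss="soft_l1"); c=r.x; print("cab",c,f(c).round(1)); np.save("cab.npy",c)
k,e=tri(S(312,248),T(337,200)); print("knobtop",k,e.round(1))
th=.18
for th in(.15,.18,.21):
  piv=c2w(c,[-.13-.008*np.cos(th)-.2*np.sin(th),.192+.008*np.sin(th)-.2*np.cos(th),.227]); pin=c2w(c,[-.088,0,.222])
  d=pin-piv;d[2]=0; kn=piv+d/np.linalg.norm(d)*.202; print(th,"piv",piv,"pin",pin,"knob",kn,"kp",.202-np.linalg.norm(d))
  for P in(piv,pin,kn+[0,0,.044],kn): print((proj("scene",P)-[185,150])*3,(proj("top",P)-[250,165])*4.2424)
E
python3 m.py
```

```text
cab [0.60720459 0.0368022  0.10760724 0.00250382] [-0.   0.2 -1.8 -0.7 -0.4 -0.8 -1.3  1.8 -1.   1.1 -1.3  0.1 -0.1  0.6
 -0.3  0.5]
knobtop [0.63706621 0.04506351 0.27564926] [-0.4 -0.1 -0.4  0.3]
0.15 piv [0.44086695 0.01424843 0.22950382] pin [0.51971359 0.02735103 0.22450382] knob [0.64013428 0.04736234 0.22950382] kp 0.12207209531458778
[464.82485953 117.27437498] [386.47223024 540.04938778]
[406.90489258 189.31998173] [363.13053349 407.69567761]
[309.16893981 253.45560031] [329.56508957 195.1927896 ]
[310.45926458 296.83543126] [328.73374936 207.89428937]
0.18 piv [0.43489082 0.01483218 0.22950382] pin [0.51971359 0.02735103 0.22450382] knob [0.63472611 0.04432553 0.22950382] kp 0.11625839377207893
[470.69809162 113.39481124] [385.57229517 550.21223146]
[406.90489258 189.31998173] [363.13053349 407.69567761]
[311.47531102 246.42134799] [334.84985073 204.37006554]
[312.69615683 289.85525084] [333.81952779 216.73312745]
0.21 piv [0.42893489 0.01559492 0.22950382] pin [0.51971359 0.02735103 0.22450382] knob [0.62926203 0.04153787 0.22950382] kp 0.11046324424788835
[476.71735993 109.66166658] [384.3684195 560.3531034]
[406.90489258 189.31998173] [363.13053349 407.69567761]
[314.10414992 239.58090786] [339.71107751 213.65406354]
[315.24697148 283.06591344] [338.49748797 225.67438845]
```

```bash
cat >> h.py <<'E'
from scipy.spatial.transform import Rotation as R
import os
cab=lambda: np.load("cab.npy")
def start(): 
    o=bot.observe(); return np.r_[o["position"],R.from_euler("xyz",o["tool_rot"]).as_rotvec()]
def getcmd(): return np.load("cmd.npy") if os.path.exists("cmd.npy") else start()
def rel(X,c=None):
    c=getcmd() if c is None else c; Rc=R.from_rotvec(c[3:])
    return (Rc.inv().apply(X[:3]-c[:3])*100).round(2),(Rc.inv()*R.from_rotvec(X[3:])).as_rotvec(degrees=True).round(2)
def upd(slide,turn):
    c=getcmd(); Rc=R.from_rotvec(c[3:]); n=np.r_[c[:3]+Rc.apply(np.array(slide)/100),(Rc*R.from_rotvec(turn,degrees=True)).as_rotvec()]
    np.save("cmd.npy",n); return n
def toolpose(K,phi,a,off=0.):
    "tool pose gripping knob point K; bar yaw phi, tilt a; tool x points back along the bar"
    Rm=R.from_euler("xyz",[np.pi,0,phi+np.pi]); e=-np.array([np.sin(phi),-np.cos(phi),0])
    Rm=R.from_rotvec(-a*np.array([-np.sin(phi),np.cos(phi),0]))*Rm
    return np.r_[K+Rm.apply([0,0,.019+off]),Rm.as_rotvec()]
def piv(t): return c2w(cab(),[-.13-.008*np.cos(t)-.2*np.sin(t),.192+.008*np.sin(t)-.2*np.cos(t),.2245])
def knob(t,phi,a):
    return piv(t)+np.array([np.cos(phi)*(.202*np.cos(a)-.028*np.sin(a)),np.sin(phi)*(.202*np.cos(a)-.028*np.sin(a)),.202*np.sin(a)+.028*np.cos(a)])
pin=lambda: c2w(cab(),[-.088,0,.2])
def phi_pin(t): d=pin()-piv(t); return np.arctan2(d[1],d[0])
E
python3 - <<'E'
from h import *
np.save("cmd.npy",start())
K=np.array([.6355,.0447,.255]); ph=phi_pin(.176); print(ph,knob(.176,ph,0),knob(.47,phi_pin(.47),0),phi_pin(.47))
for up in(.13,.0):
  print(rel(toolpose(K+[0,0,up],ph,0)))
E
```

```text
0.14892473780915397 [0.63545069 0.04471571 0.25500382] [0.58092808 0.02639232 0.25500382] -0.015660220952950964
(array([-59.16, -38.85, -13.48]), array([-6.000e-02, -1.000e-02, -2.628e+01]))
(array([-59.16, -38.84,  -0.48]), array([-6.000e-02, -1.000e-02, -2.628e+01]))
```

Call:
arm_command(gripper=[8.5, 8.5, 8.5, 8.5, 8.5], slide=[[0, 0, -6], [-2, -1.3, -12], [-7, -4.6, -13.5], [-12, -7.9, -13.5], [-17, -11.2, -13.5]], turn=[[0, 0, 0], [0, 0, -4], [0, 0, -8], [0, 0, -12], [0, 0, -16]])

```text
clock: 0.72
position: [0.3193, 0.435, 0.3664]
tool_rot: [3.142, 0.0, 3.113]
force: [0.4, 0.6, -0.4]
grip_width: 0.085
```

Run:
```python
from h import *
upd([-17,-11.2,-13.5],[0,0,-16]); K=np.array([.6355,.0447,.255]); print(rel(toolpose(K+[0,0,.13],.149,0)), rel(start()),bot.observe()["qpos"])
```

```text
(array([-3.29e+01, -3.82e+01,  2.00e-02]), array([ -0.06,  -0.02, -10.29])) (array([-0.1 , -0.16, -0.04]), array([-0.06, -0.02, -0.13])) [-1.02994735  0.26507204 -0.02244064  1.63768288  0.00630146  1.23876387
  0.48887961]
```

Call:
arm_command(gripper=[8.5, 8.5, 8.5, 8.5, 8.5], slide=[[-3.5, -4.1, 0], [-7, -8.2, 0], [-10.5, -12.3, 0], [-14, -16.4, 0], [-17.5, -20.5, 0]], turn=[[0, 0, -2], [0, 0, -4], [0, 0, -6], [0, 0, -8], [0, 0, -10.3]])

```text
clock: 1.35
position: [0.4877, 0.2249, 0.3662]
tool_rot: [-3.142, -0.0, -2.991]
force: [0.2, 1.2, 0.5]
grip_width: 0.0849
```

Run:
```python
from h import *
upd([-17.5,-20.5,0],[0,0,-10.3]); K=np.array([.6355,.0447,.255]); print(rel(toolpose(K+[0,0,.13],.149,0)), rel(start()),bot.observe()["qpos"])
```

```text
(array([-1.199e+01, -2.017e+01,  2.000e-02]), array([-0.05, -0.02,  0.01])) (array([-0.06, -0.15, -0.01]), array([-0.05, -0.01, -0.07])) [-0.62498882  0.26054004  0.10518483  1.64873572 -0.02867444  1.2340627
  1.20748468]
```

Call:
arm_command(gripper=[8.5, 8.5, 8.5, 8.5, 8.5], slide=[[-3, -5, 0], [-6, -10, 0], [-9, -15, 0], [-12, -20.2, 0], [-12, -20.2, 5]], turn=[[0, 0, 0], [0, 0, 0], [0, 0, 0], [0, 0, 0], [0, 0, 0]])

```text
clock: 1.98
position: [0.6388, 0.0398, 0.3175]
tool_rot: [-3.139, 0.005, -2.998]
force: [0.6, 1.1, -1.8]
grip_width: 0.0848
```

Run:
```python
from h import *
import cv2
upd([-12,-20.2,5],[0,0,0]); K=np.array([.6355,.0447,.255]); print(rel(toolpose(K,.149,0)), rel(start()),bot.observe()["qpos"])
s=vision.grab_frame("scene")[100:300,200:430]
cv2.imwrite("pics/s2.png",cv2.resize(s,None,fx=3,fy=3,interpolation=cv2.INTER_CUBIC))
```

```text
(array([0.01, 0.04, 8.02]), array([-0.05, -0.02,  0.01])) (array([-0.24, -0.5 , -0.13]), array([ 0.07, -0.31,  0.34])) [-0.28527589  0.47917136  0.19779919  1.46166426 -0.09505258  1.20509278
  1.63853596]
```

View pics/s2.png

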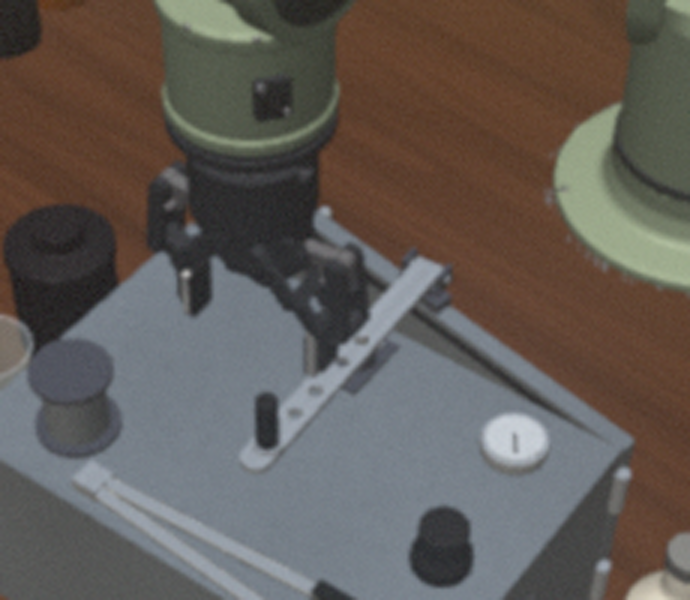

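The gripper is centred above the knob with the jaws across the bar. The pads are near (190,290) and (315,360), and the knob is at (266,420). Next I descend and grip.

Call:
arm_command(gripper=[8.5, 8.5, 8.5, 8.5, 8.5], slide=[[0, 0, 3], [0, 0, 5.5], [0, 0, 7], [0, 0, 7.8], [0, 0, 7.8]], turn=[[0, 0, 0], [0, 0, 0], [0, 0, 0], [0, 0, 0], [0, 0, 0]])

```text
clock: 2.65
position: [0.6357, 0.0447, 0.2385]
tool_rot: [-3.142, -0.0, -2.992]
force: [0.5, -0.2, 0.4]
grip_width: 0.0848
```

Call:
arm_command(gripper=[5, 3, 1, 0.5, 0.5], slide=[[0, 0, 0], [0, 0, 0], [0, 0, 0], [0, 0, 0], [0, 0, 0]], turn=[[0, 0, 0], [0, 0, 0], [0, 0, 0], [0, 0, 0], [0, 0, 0]], force=40)

```text
clock: 3.28
position: [0.6357, 0.0444, 0.2385]
tool_rot: [-3.141, 0.0, -2.993]
force: [0.1, -1.5, 2.9]
grip_width: 0.0151
```

Call:
arm_command(gripper=[0.5, 0.5], slide=[[0, 0, 0], [0, 0, 0]], turn=[[0, 0, 0], [0, 0, 0]])

```text
clock: 3.52
position: [0.6358, 0.0444, 0.2385]
tool_rot: [-3.141, 0.0, -2.992]
force: [0.5, -1.5, 4.7]
grip_width: 0.0146
```

Run:
```python
from h import *
upd([0,0,7.8],[0,0,0]); o=bot.observe(); print(rel(start()),o["force"],o["moment"],o["grip_width"],getcmd()[:3])
c=np.load("cmd.npy")
Kc=c[:3]-R.from_rotvec(c[3:]).apply([0,0,.019]); t=.176; ph=phi_pin(t); off=toolpose(knob(t,ph,0),ph,0); print("off",c[:3]-off[:3])
for a in(.04,.08,.12,.16,.19):
  X=toolpose(knob(t,ph,a),ph,a); X[:3]+=c[:3]-off[:3]; print(a,rel(X))
```

```text
(array([-0.02,  0.01, -0.02]), array([-0.04, -0.04,  0.01])) [ 0.47043746 -1.50463673  4.69949368] [-0.30824986  0.08890958  0.04349198] 0.014582779714136433 [0.63561773 0.04430411 0.23823875]
off [ 0.00016704 -0.0004116   0.00223492]
0.04 (array([ 0.05, -0.  , -0.81]), array([-0.05, -2.31,  0.02]))
0.08 (array([ 0.14, -0.  , -1.61]), array([-0.05, -4.61,  0.02]))
0.12 (array([ 0.25, -0.  , -2.41]), array([-0.05, -6.9 ,  0.02]))
0.16 (array([ 0.4 , -0.  , -3.21]), array([-0.05, -9.19,  0.02]))
0.19 (array([ 0.53, -0.  , -3.8 ]), array([ -0.05, -10.91,   0.02]))
```

Call:
arm_command(gripper=[0.5, 0.5, 0.5, 0.5, 0.5], slide=[[0.05, 0, -0.8], [0.14, 0, -1.6], [0.25, 0, -2.4], [0.4, 0, -3.2], [0.53, 0, -3.8]], turn=[[0, -2.3, 0], [0, -4.6, 0], [0, -6.9, 0], [0, -9.2, 0], [0, -10.9, 0]])

```text
clock: 4.15
position: [0.6307, 0.044, 0.2767]
tool_rot: [3.141, 0.192, -2.992]
force: [3.6, 0.2, -1.0]
grip_width: 0.0148
```

```bash
cat > plan.py <<'E'
from h import *
import sys
# offset of the command from the model (found at the grasp)
D=np.array([.0002,-.0004,.0022])
def X(t,a,dphi=0,ph=None):
    ph=phi_pin(t) if ph is None else ph
    x=toolpose(knob(t,ph+dphi,a),ph+dphi,a); x[:3]+=D; return x
E
python3 - <<'E'
from plan import *
upd([.53,0,-3.8],[0,-10.9,0]); o=bot.observe(); print(rel(start()),o["force"],o["moment"],o["grip_width"])
for t in(.23,.29,.35,.42,.5,.53): print(t,rel(X(t,.19)), (.202-np.linalg.norm((pin()-piv(t))[:2])))
print(knob(.47,phi_pin(.47),.0)-knob(.53,phi_pin(.53),0))
E
```

```text
(array([-0.04,  0.04, -0.04]), array([-0.06, -0.14,  0.01])) [ 3.57798346  0.19078397 -1.01988225] [-0.01647695 -0.53492363  0.06487228] 0.014811250573371444
0.23 (array([ 1.03, -0.32, -0.19]), array([ 0.29, -0.01,  1.82])) 0.10661082855626591
0.29 (array([ 2.17, -0.59, -0.41]), array([ 0.66, -0.01,  3.74])) 0.09511102553465726
0.35 (array([ 3.31, -0.78, -0.63]), array([ 1.03, -0.01,  5.62])) 0.08370587780405365
0.42 (array([ 4.63, -0.9 , -0.88]), array([ 1.44, -0.  ,  7.77])) 0.07053372723354337
0.5 (array([ 6.11, -0.91, -1.17]), array([ 1.9 , -0.  , 10.19])) 0.05567659438233255
0.53 (array([ 6.65, -0.88, -1.27]), array([ 2.08, -0.  , 11.09])) 0.05016396378897728
[0.01110753 0.00143197 0.        ]
```

Call:
arm_command(gripper=[0.5, 0.5, 0.5, 0.5, 0.5], slide=[[1.03, -0.32, -0.19], [2.17, -0.59, -0.41], [3.31, -0.78, -0.63], [4.63, -0.9, -0.88], [6.1, -0.9, -1.17]], turn=[[0.3, 0, 1.8], [0.7, 0, 3.7], [1, 0, 5.6], [1.4, 0, 7.8], [1.9, 0, 10.2]])

```text
clock: 4.78
position: [0.5714, 0.0255, 0.2771]
tool_rot: [3.14, 0.194, 3.108]
force: [11.6, -1.0, 2.5]
grip_width: 0.0145
```

Call:
arm_command(gripper=[0.5, 0.5], slide=[[0, 0, 0], [0, 0, 0]], turn=[[0, 0, 0], [0, 0, 0]])

```text
clock: 5.03
position: [0.5712, 0.0258, 0.2768]
tool_rot: [3.14, 0.192, 3.11]
force: [7.5, -0.9, 1.3]
grip_width: 0.0148
```

Run:
```python
from plan import *
import cv2
upd([6.1,-.9,-1.17],[1.9,0,10.2]); o=bot.observe(); print(rel(start()),o["position"],o["force"],o["moment"],o["grip_width"],o["clock"])
for n in("scene","top"):
    f=np.mean([vision.grab_frame(n).astype(float) for _ in range(4)],0).astype(np.uint8); cv2.imwrite(f"pics/{n}3.png",f)
s=cv2.imread("pics/scene3.png")[170:270,260:390]
cv2.imwrite("pics/s3.png",cv2.resize(s,None,fx=6,fy=6,interpolation=cv2.INTER_CUBIC))
t=cv2.imread("pics/top3.png")[185:325,250:430]
cv2.imwrite("pics/t3.png",cv2.resize(t,None,fx=4,fy=4,interpolation=cv2.INTER_CUBIC))
p=pin()
print("pin top",(proj("scene",p+[0,0,.032])-[260,170])*6,"collar",(proj("scene",p+[0,0,.022])-[260,170])*6)
```

```text
(array([-0.1 ,  0.04, -0.04]), array([-0.08, -0.13, -0.02])) [0.57119116 0.0258122  0.2767699 ] [ 7.51448703 -0.86614313  1.26824944] [-0.10666468 -1.37153601  0.05746299] 0.014833193476664007 5.025
pin top [364.44824492 239.15227308] collar [363.80978516 258.63996347]
```

View pics/s3.png

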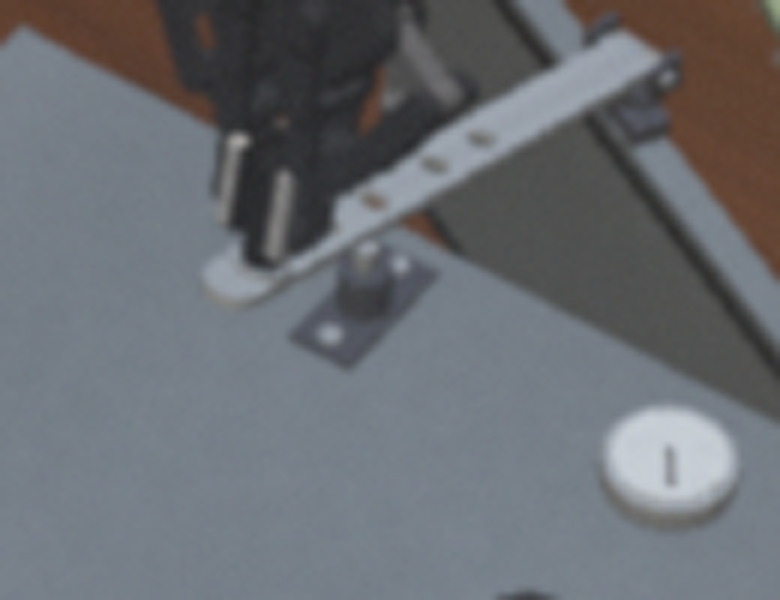

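View pics/t3.png

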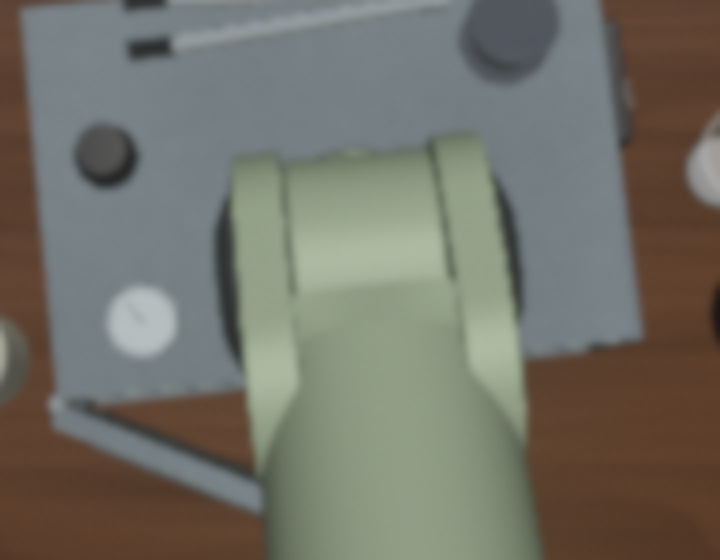

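Run:
```python
from plan import *
# bar from measured tool pose
o=bot.observe(); Rm=R.from_euler("xyz",o["tool_rot"]); K=o["position"]-Rm.apply([0,0,.019])-[0,0,.0022*1]
ex=-Rm.apply([1,0,0]); ez=-Rm.apply([0,0,1])
px=lambda P:((proj("scene",P)-[260,170])*6).round(1)
B=K-.028*ez+.0025*ez
print("knob",K)
for d in(34,57,61,88,90,115,202): print(d,px(B-ex*d/1e3))
P=B-ex*.202; print("pivot from tool",P,"model piv(.5)",piv(.5), "phi",np.arctan2(ex[1],ex[0]),"tilt",np.arcsin(ex[2]))
# door angle fit from measured knob
f=lambda q:(knob(q[0],q[1],.19)-K)[:2]
print(least_squares(f,[.5,0]).x, phi_pin(.49))
p=pin()
for dx,dy in((0,0),(.002,0),(0,.002)): print(px(p+[dx,dy,.032]))
```

```text
knob [0.5676803  0.02584962 0.29308658]
34 [327.5 214.6]
57 [372.1 189.5]
61 [379.8 185.2]
88 [430.6 156.7]
90 [434.3 154.6]
115 [480.2 128.9]
202 [631.3  44.1]
pivot from tool [0.37435669 0.03196561 0.22950334] model piv(.5) [0.37346372 0.03198956 0.22700382] phi -0.03146187960870929 tilt 0.1920293809263649
[ 0.49329485 -0.02891292] -0.02636622821581223
[364.4 239.2]
[360.7 242.2]
[368.7 242. ]
```

Run:
```python
from plan import *
for a in(.19,.15,.12,.10): print(a,rel(X(.53,a)))
```

```text
0.19 (array([ 0.55, -0.08, -0.1 ]), array([ 0.18, -0.  ,  0.89]))
0.15 (array([ 0.53, -0.08,  0.71]), array([0.16, 2.29, 0.89]))
0.12 (array([ 0.54, -0.08,  1.31]), array([0.14, 4.01, 0.9 ]))
0.1 (array([ 0.55, -0.08,  1.72]), array([0.14, 5.15, 0.9 ]))
```

Call:
arm_command(gripper=[0.5, 0.5, 0.5, 0.5, 0.5], slide=[[0.3, -0.04, -0.05], [0.55, -0.08, -0.1], [0.54, -0.08, 0.3], [0.53, -0.08, 0.7], [0.53, -0.08, 1.0]], turn=[[0.1, 0, 0.5], [0.2, 0, 0.9], [0.2, 1.1, 0.9], [0.2, 2.3, 0.9], [0.2, 3.1, 0.9]])

```text
clock: 6.05
position: [0.5682, 0.025, 0.2657]
tool_rot: [3.141, 0.138, 3.094]
force: [8.1, -0.8, 1.2]
grip_width: 0.0146
```

Run:
```python
from plan import *
import cv2
upd([.53,-.08,1.0],[.2,3.1,.9]); o=bot.observe(); print(rel(start()),o["position"],o["force"],o["moment"],o["grip_width"],o["clock"])
for a in(.135,.12,.11,.10,.09,.08,.07): print(a,rel(X(.53,a)))
f=np.mean([vision.grab_frame("scene").astype(float) for _ in range(4)],0).astype(np.uint8)[170:270,260:390]
cv2.imwrite("pics/s4.png",cv2.resize(f,None,fx=6,fy=6,interpolation=cv2.INTER_CUBIC))
```

```text
(array([-0.12,  0.04, -0.01]), array([-0.07, -0.1 , -0.02])) [0.56816422 0.02504563 0.26567969] [ 8.05169248 -0.76495147  1.18340964] [-0.05793381 -1.57145292  0.01596781] 0.014590761255308593 6.05
0.135 (array([-0.  , -0.  ,  0.01]), array([-0.05,  0.05, -0.01]))
0.12 (array([-0.01, -0.  ,  0.31]), array([-0.05,  0.91, -0.01]))
0.11 (array([-0.02, -0.  ,  0.52]), array([-0.05,  1.48, -0.01]))
0.1 (array([-0.02, -0.  ,  0.72]), array([-0.05,  2.05, -0.01]))
0.09 (array([-0.02, -0.  ,  0.92]), array([-0.05,  2.63, -0.01]))
0.08 (array([-0.02, -0.  ,  1.12]), array([-0.05,  3.2 , -0.01]))
0.07 (array([-0.01, -0.  ,  1.32]), array([-0.05,  3.77, -0.01]))
```

View pics/s4.png

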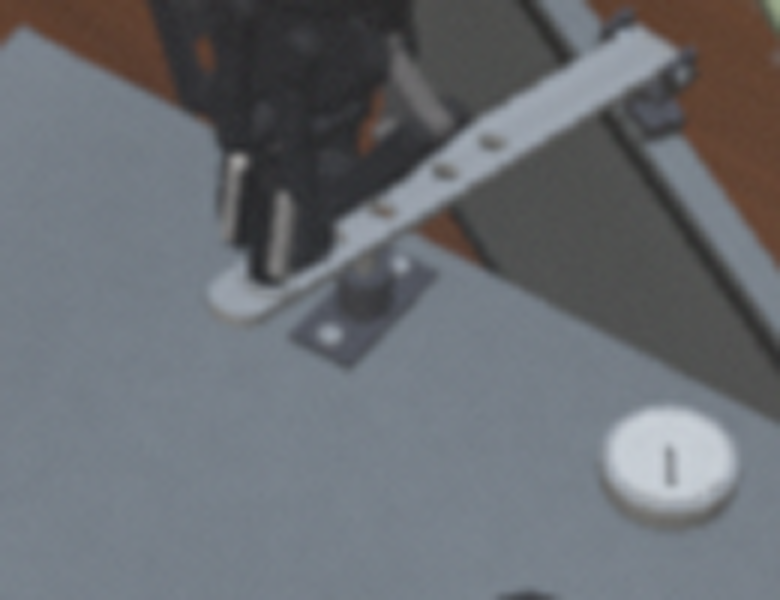

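The bar clears the pin and hole 2, at (383,209), sits to the pivot side of the pin at (366,250), as planned. Next I lower until it touches.

Call:
arm_command(gripper=[0.5, 0.5, 0.5], slide=[[0, 0, 0.2], [0, 0, 0.3], [0, 0, 0.3]], turn=[[0, 0.5, 0], [0, 0.9, 0], [0, 0.9, 0]])

```text
clock: 6.62
position: [0.5685, 0.025, 0.2627]
tool_rot: [3.141, 0.122, 3.094]
force: [7.2, -0.6, 0.5]
grip_width: 0.0149
```

Call:
arm_command(gripper=[0.5, 0.5, 0.5], slide=[[0, 0, 0.1], [0, 0, 0.2], [0, 0, 0.2]], turn=[[0, 0.3, 0], [0, 0.6, 0], [0, 0.6, 0]])

```text
clock: 7.0
position: [0.5687, 0.025, 0.2607]
tool_rot: [3.141, 0.112, 3.094]
force: [8.4, -1.0, 0.2]
grip_width: 0.0149
```

Call:
arm_command(gripper=[0.5, 0.5, 0.5], slide=[[0, 0, 0.1], [0, 0, 0.2], [0, 0, 0.2]], turn=[[0, 0.3, 0], [0, 0.6, 0], [0, 0.6, 0]])

```text
clock: 7.38
position: [0.569, 0.025, 0.2587]
tool_rot: [3.141, 0.101, 3.094]
force: [7.9, -1.1, -0.3]
grip_width: 0.0148
```

Call:
arm_command(gripper=[0.5, 0.5, 0.5], slide=[[0, 0, 0.1], [0, 0, 0.2], [0, 0, 0.2]], turn=[[0, 0.3, 0], [0, 0.6, 0], [0, 0.6, 0]])

```text
clock: 7.75
position: [0.5692, 0.025, 0.2567]
tool_rot: [3.141, 0.091, 3.094]
force: [7.7, -0.6, 0.7]
grip_width: 0.0151
```

Call:
arm_command(gripper=[0.5, 0.5, 0.5], slide=[[0, 0, 0.1], [0, 0, 0.2], [0, 0, 0.2]], turn=[[0, 0.3, 0], [0, 0.6, 0], [0, 0.6, 0]])

```text
clock: 8.12
position: [0.5693, 0.025, 0.2547]
tool_rot: [3.141, 0.08, 3.094]
force: [8.6, -0.9, -0.0]
grip_width: 0.0148
```

Call:
arm_command(gripper=[0.5, 0.5, 0.5], slide=[[0, 0, 0.1], [0, 0, 0.15], [0, 0, 0.15]], turn=[[0, 0.3, 0], [0, 0.4, 0], [0, 0.4, 0]])

```text
clock: 8.5
position: [0.5694, 0.025, 0.2532]
tool_rot: [3.141, 0.073, 3.094]
force: [8.5, -0.8, 0.2]
grip_width: 0.0149
```

Call:
arm_command(gripper=[0.5, 0.5], slide=[[0, 0, 0.1], [0, 0, 0.1]], turn=[[0, 0.3, 0], [0, 0.3, 0]])

```text
clock: 8.75
position: [0.5695, 0.025, 0.2522]
tool_rot: [3.141, 0.068, 3.094]
force: [8.9, 0.9, -1.0]
grip_width: 0.0149
```

Call:
arm_command(gripper=[0.5, 0.5], slide=[[0, 0, 0.1], [0, 0, 0.1]], turn=[[0, 0.3, 0], [0, 0.3, 0]])

```text
clock: 9.0
position: [0.5696, 0.025, 0.2517]
tool_rot: [3.141, 0.063, 3.094]
force: [5.4, -0.7, 6.9]
grip_width: 0.0149
```

Call:
arm_command(gripper=[0.5, 0.5], slide=[[0, 0, 0.1], [0, 0, 0.1]], turn=[[0, 0.3, 0], [0, 0.3, 0]])

```text
clock: 9.25
position: [0.5697, 0.025, 0.2512]
tool_rot: [3.141, 0.058, 3.094]
force: [0.9, -0.3, 16.4]
grip_width: 0.0146
```

```bash
python3 - <<'E'
from plan import *
upd([0,0,1.3],[0,0,0]);c=getcmd()
# sum of steps: redo exactly
E
python3 - <<'E'
from plan import *
o=bot.observe(); np.save("cmd.npy",start()); print(o["force"])
# equivalent in-contact motion: keep z, go along X(t,.066) differences
a=.066; x0=X(.53,a)
for t in(.525,.52,.51,.50,.49,.48,.47): 
    x=X(t,a); d=np.r_[x[:3]-x0[:3],0,0,0]; c=getcmd(); tgt=c+d; print(t,rel(tgt)[0],rel(x,x0)[1],(.202-np.linalg.norm((pin()-piv(t))[:2])))
E
```

```text
[ 0.89774985 -0.34277351 16.36630994]
0.525 [-0.09  0.01  0.01] [-0.01 -0.   -0.15] 0.051080406172669346
0.52 [-0.18  0.03  0.01] [-0.02 -0.   -0.3 ] 0.05199778805387362
0.51 [-0.37  0.06  0.02] [-0.04 -0.   -0.61] 0.0538353470897954
0.5 [-0.55  0.09  0.03] [-0.06 -0.   -0.91] 0.05567659438233255
0.49 [-0.73  0.12  0.04] [-0.08 -0.   -1.22] 0.05752148329434606
0.48 [-0.92  0.16  0.05] [-0.1  -0.   -1.52] 0.05936996706507072
0.47 [-1.1   0.19  0.06] [-0.12 -0.   -1.83] 0.061221998809050965
```

Call:
arm_command(gripper=[0.5, 0.5], slide=[[0, 0, -0.1], [0, 0, -0.1]], turn=[[0, 0, 0], [0, 0, 0]])

```text
clock: 9.5
position: [0.5695, 0.025, 0.2516]
tool_rot: [3.141, 0.058, 3.094]
force: [5.5, -0.4, 6.7]
grip_width: 0.0148
```

Call:
arm_command(gripper=[0.5, 0.5], slide=[[-0.18, 0.03, 0.01], [-0.18, 0.03, 0.01]], turn=[[0, 0, -0.3], [0, 0, -0.3]])

```text
clock: 9.75
position: [0.5713, 0.0253, 0.2516]
tool_rot: [3.141, 0.058, 3.1]
force: [4.3, 0.3, 6.8]
grip_width: 0.0149
```

Call:
arm_command(gripper=[0.5, 0.5], slide=[[-0.18, 0.03, 0.01], [-0.18, 0.03, 0.01]], turn=[[0, 0, -0.3], [0, 0, -0.3]])

```text
clock: 10.0
position: [0.5732, 0.0255, 0.2515]
tool_rot: [3.142, 0.058, 3.105]
force: [6.6, -0.4, 4.3]
grip_width: 0.0152
```

Call:
arm_command(gripper=[0.5, 0.5], slide=[[-0.1, 0.02, 0.01], [-0.1, 0.02, 0.01]], turn=[[0, 0, -0.15], [0, 0, -0.15]])

```text
clock: 10.25
position: [0.5739, 0.0256, 0.2512]
tool_rot: [-3.141, 0.057, 3.107]
force: [7.0, -0.8, 3.1]
grip_width: 0.0148
```

Call:
arm_command(gripper=[0.5, 0.5], slide=[[-0.1, 0.02, 0.01], [-0.1, 0.02, 0.01]], turn=[[0, 0, -0.15], [0, 0, -0.15]])

```text
clock: 10.5
position: [0.5749, 0.0256, 0.251]
tool_rot: [-3.141, 0.057, 3.11]
force: [9.7, -0.8, -1.1]
grip_width: 0.0147
```

Run:
```python
from plan import *
x0=X(.497,.06)
for a in(.05,.04,.03,.02,.01,0): print(a,rel(X(.497,a),x0))
```

```text
0.05 (array([-0.01,  0.  ,  0.2 ]), array([ 0.  ,  0.57, -0.  ]))
0.04 (array([-0.01,  0.  ,  0.4 ]), array([0.  , 1.15, 0.  ]))
0.03 (array([-0.02, -0.  ,  0.61]), array([ 0.  ,  1.72, -0.  ]))
0.02 (array([-0.02,  0.  ,  0.81]), array([0.  , 2.29, 0.  ]))
0.01 (array([-0.02, -0.  ,  1.01]), array([0.  , 2.86, 0.  ]))
0 (array([-0.02,  0.  ,  1.21]), array([0.  , 3.44, 0.  ]))
```

Call:
arm_command(gripper=[0.5, 0.5], slide=[[-0.04, 0.01, 0.1], [-0.04, 0.01, 0.1]], turn=[[0, 0.3, 0], [0, 0.3, 0]])

```text
clock: 10.75
position: [0.5753, 0.0257, 0.2498]
tool_rot: [-3.141, 0.051, 3.11]
force: [8.9, -0.4, -0.5]
grip_width: 0.0149
```

It's dropping without resistance, so I continue straight down.

Call:
arm_command(gripper=[0.5, 0.5, 0.5], slide=[[0, 0, 0.1], [0, 0, 0.2], [-0.01, 0, 0.2]], turn=[[0, 0.3, 0], [0, 0.6, 0], [0, 0.6, 0]])

```text
clock: 11.12
position: [0.5755, 0.0257, 0.2479]
tool_rot: [-3.141, 0.041, 3.11]
force: [9.6, -1.2, -0.9]
grip_width: 0.0147
```

Call:
arm_command(gripper=[0.5, 0.5, 0.5], slide=[[0, 0, 0.1], [0, 0, 0.2], [-0.01, 0, 0.2]], turn=[[0, 0.3, 0], [0, 0.6, 0], [0, 0.6, 0]])

```text
clock: 11.5
position: [0.5757, 0.0256, 0.2459]
tool_rot: [-3.141, 0.031, 3.11]
force: [7.7, -1.2, 0.3]
grip_width: 0.0147
```

Call:
arm_command(gripper=[0.5, 0.5, 0.5], slide=[[0, 0, 0.1], [0, 0, 0.2], [0, 0, 0.2]], turn=[[0, 0.3, 0], [0, 0.6, 0], [0, 0.6, 0]])

```text
clock: 11.88
position: [0.5759, 0.0256, 0.2439]
tool_rot: [-3.141, 0.02, 3.11]
force: [10.1, -1.1, -0.6]
grip_width: 0.0148
```

Call:
arm_command(gripper=[0.5, 0.5, 0.5], slide=[[0, 0, 0.1], [0, 0, 0.2], [0, 0, 0.2]], turn=[[0, 0.3, 0], [0, 0.6, 0], [0, 0.6, 0]])

```text
clock: 12.25
position: [0.576, 0.0256, 0.2419]
tool_rot: [-3.141, 0.01, 3.11]
force: [10.7, -1.4, -1.3]
grip_width: 0.0147
```

Call:
arm_command(gripper=[0.5, 0.5, 0.5], slide=[[0, 0, 0.1], [0, 0, 0.2], [0, 0, 0.2]], turn=[[0, 0.3, 0], [0, 0.5, 0], [0, 0.5, 0]])

```text
clock: 12.62
position: [0.5761, 0.0256, 0.24]
tool_rot: [-3.141, 0.002, 3.109]
force: [11.5, -0.7, -1.5]
grip_width: 0.0149
```

Call:
arm_command(gripper=[0.5, 0.5], slide=[[0, 0, 0.1], [0, 0, 0.1]], turn=[[0, 0, 0], [0, 0, 0]])

```text
clock: 12.88
position: [0.5762, 0.0256, 0.2391]
tool_rot: [-3.141, 0.002, 3.109]
force: [12.1, -2.4, -0.0]
grip_width: 0.0149
```

Call:
arm_command(gripper=[0.5, 0.5], slide=[[-0.05, 0, 0.08], [-0.05, 0, 0.08]], turn=[[0, 0, 0], [0, 0, 0]])

```text
clock: 13.12
position: [0.5764, 0.0256, 0.2386]
tool_rot: [-3.141, 0.002, 3.109]
force: [6.0, -1.1, 7.6]
grip_width: 0.0147
```

Call:
arm_command(gripper=[0.5, 0.5], slide=[[-0.05, 0, 0], [-0.05, 0, 0]], turn=[[0, 0, 0], [0, 0, 0]])

```text
clock: 13.38
position: [0.5764, 0.0256, 0.2386]
tool_rot: [-3.141, 0.001, 3.109]
force: [2.6, -1.6, 10.2]
grip_width: 0.0148
```

Call:
arm_command(gripper=[0.5, 0.5], slide=[[-0.05, 0, 0], [-0.05, 0, 0]], turn=[[0, 0, 0], [0, 0, 0]])

```text
clock: 13.62
position: [0.5766, 0.0256, 0.2386]
tool_rot: [-3.141, -0.0, 3.11]
force: [0.4, -1.2, 11.9]
grip_width: 0.0148
```

The bar is seated at z 0.2386, the same as at the first grasp, and the pin now carries the door because x force is near 0. I release and rise.

Call:
arm_command(gripper=[1.5, 2, 4, 6, 8], slide=[[0, 0, -0.05], [0, 0, -0.05], [0, 0, -0.05], [0, 0, -0.05], [0, 0, -0.05]], turn=[[0, 0, 0], [0, 0, 0], [0, 0, 0], [0, 0, 0], [0, 0, 0]])

```text
clock: 14.25
position: [0.5765, 0.0257, 0.2386]
tool_rot: [-3.141, -0.0, 3.109]
force: [0.3, -0.7, 0.5]
grip_width: 0.0733
```

Call:
arm_command(gripper=[8, 8, 8, 8, 8], slide=[[0, 0, -0.1], [0, 0, -2], [0, 0, -5], [0, 0, -9], [0, 0, -13]], turn=[[0, 0, 0], [0, 0, 0], [0, 0, 0], [0, 0, 0], [0, 0, 0]])

```text
clock: 14.88
position: [0.5764, 0.0257, 0.37]
tool_rot: [-3.141, -0.0, 3.109]
force: [0.9, -0.3, 0.1]
grip_width: 0.0798
```

Call:
arm_command(gripper=[8, 8, 8, 8, 8], slide=[[0, -5, 0], [0, -10, 0], [0, -15, 0], [0, -20, 0], [0, -20, 0]], turn=[[0, 0, 0], [0, 0, 0], [0, 0, 0], [0, 0, 0], [0, 0, 0]])

```text
clock: 15.5
position: [0.5692, -0.1783, 0.3689]
tool_rot: [-3.139, -0.0, 3.104]
force: [-0.5, 0.9, -0.9]
grip_width: 0.0799
```

Run:
```python
from h import *
import cv2
o=bot.observe(); print(o["position"],o["force"],o["clock"])
F=[]
for n in("scene","top"):
    f=vision.grab_frame(n); cv2.imwrite(f"pics/{n}5.png",f); F.append(f)
s=cv2.resize(F[0][150:350,200:420],(440,400),interpolation=cv2.INTER_CUBIC); t=cv2.resize(F[1][165:325,255:435],(360,320),interpolation=cv2.INTER_CUBIC)
c=np.zeros((400,800,3),np.uint8); c[:,:440]=s; c[:320,440:]=t; cv2.imwrite("pics/f5.png",c)
for t in(.46,.49,.52):
    ph=phi_pin(t); k=knob(t,ph,0)+[0,0,.0185]; print(t,(proj("scene",k)-[200,150])*2,(proj("top",k)-[255,165])*2+[440,0],(proj("top",piv(t))-[255,165])*2+[440,0])
```

```text
[ 0.5691801  -0.17832328  0.36890736] [-0.5166883   0.89555692 -0.8901896 ] 15.5
0.46 [200.36560211 126.49374773] [602.49338117 138.16752897] [600.91462252 302.90903739]
0.49 [203.48097486 123.06596878] [603.23582522 142.68312659] [599.04503987 307.37389221]
0.52 [206.69867403 119.75667166] [603.8304013  147.18602547] [597.0417645  311.78396299]
```

View pics/f5.png

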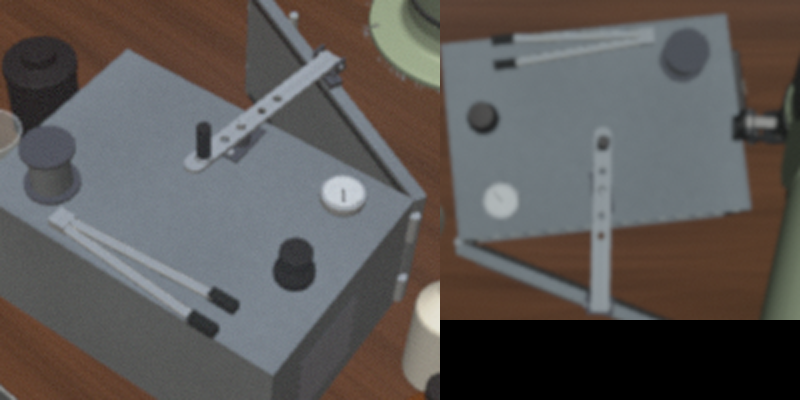

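The picture shows the bar lying down with the second hole filled by the pin. The knob top, at about (204,125), matches the model at a door angle of about 0.49. The gripper is clear and the bystanders haven't moved, so I hand it in.

```bash
python3 -c "
from workcell import job_done
print(job_done())"
```

```text
the job is handed in; nothing more can be done
None
```

The stay is now on the pin by its second hole from the knob, and the door stood open on its own after I let go. I handed the job in at about 15.5 s; no verdict was reported.

**What I did:**
- I gripped the knob, lifted it about 38 mm along its arc and pushed the door to about 0.52 rad.
- I rested the bar on the pin head and let the door back slowly until the second hole met the pin, then lowered it without resistance.
- I shifted the door's pull onto the pin until the sideways force on the tool was near zero, then released and moved clear.

**Last checks:**
- **Seating:** the tool height with the bar down was 0.2386 m, against 0.2385 m at the first grasp, so the bar is fully down.
- **Door and knob:** after release the picture matches a door angle of about 0.49 rad. That puts the knob about 57 mm from the pin, inside the 52–70 mm range.
- **Bystanders:** those visible in the final close-up look unmoved; I did not measure them. The white and amber bottles, beaker and reel were partly or wholly outside it.

**Less certain or disagreeing:**
- **Force on the pin:** it was not measured directly. For one step the bar pressed the pin head with an estimated 22 N, under the 40 N limit, and I backed off at once.
- **Lifted-bar picture:** it showed the holes about 5 mm lower than my model. Contact came at the expected height, so the knob had not slipped in the grip.
- **Pin position:** the scene camera showed the pin about 1 mm from where my model put it.

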